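# Expand a copper lap by one counted turn after the backlash

### The job

Set the short copper lap sleeve upright on the bare steel stem of the lap expander so that it sits fully down on its collar. Then turn the expander's handwheel gently clockwise (seen from above) by its black crank handle: it first runs loose through its backlash, and from the point where you feel it begin to drive the stem give it exactly one full turn more, no further, and let go. Grip the brittle handle lightly. Leave the other things on the bench where they are.

Things in the scene. Friction and masses are not known exactly. Their poses are not given: they have to be found in the camera images.
- lap: The lap: a copper sleeve, outer diameter 36 mm, bore 24 mm right through, 45 mm tall, about 220 g, standing upright on the bench top (height 0). Origin: centre of its lower end; z along its axis. A thin dark slit down its side.
- fixture: The lap expander, fixed to the bench: a grey cast bed 130 mm (its x) by 280 mm (its y) by 25 mm high. Origin: centre of the bed's underside, at bench height. At its -y end a low round collar with the upright stem, at its +y end a round grey wheel head with a level handwheel. It keeps upright; only position and yaw change.
- seat (a point): Centre of the top of the steel collar (48 mm diameter, top 45 mm above the bench) on which the lap is to stand; 95 mm from the bed's centre along the bed's -y. z up. The stem rises through this point.
- stem_tip (a point): Centre of the stem's top end. The stem: an upright steel pin, 19 mm diameter, standing 62 mm above the collar, its last 12 mm tapering to 10 mm. It starts at its upper stop and never turns. Once the handwheel bites, the stem is drawn down 1.25 mm per full clockwise turn (fine thread), 1.9 mm at most.
- wheel_centre (a point): Point on the handwheel's upright axis, 135 mm above the bench, at the mid height of the crank handle; 75 mm from the bed's centre along the bed's +y. Fixed to the bed.
- wheel: The level handwheel of dark steel, 128 mm across; rim top 107 mm, hub top 111 mm above the bench. Origin on its axis, 95 mm up; x points to the crank. Clockwise it first runs loose (0.4 N at the handle) through a hidden 0.4 to 4.0 rad, new each time, unseen from outside; then it bites and the handle needs about 11 N along its path. It does not run back; anticlockwise it first runs loose again.
- crank_grip (a point): Middle of the black crank handle, an upright round bakelite knob of 22 mm diameter, 52 mm tall, from 109 to 161 mm above the bench; it stands 55 mm from the wheel's axis, can point anywhere round the wheel at the start, and spins freely on its own pin (so a gripper can keep its orientation on its way round). Brittle: grip it with 60 N or less.
- spool_handle: Bystander: black bakelite spool handle standing on the bench, 36 mm diameter, 72 mm tall, waisted. Origin: centre of its underside.
- end_plug: Bystander: orange nylon end plug, flange 44 mm diameter, 30 mm tall. Origin: centre of its underside.
- ball_cage: Bystander: silver steel check ball cage, 40 mm diameter, 32 mm tall, two discs joined by four pillars round a ball. Origin: centre of its underside.
There are look-alikes about, which are no part of the job. Several things look just like the lap: the one meant starts nearest to the robot's base.

How it is judged:
On the way, in this order (a step that is already met when the one before it is completed fails the run):
1. the lap stands upright on the collar, round the stem (horizontal distance between lap and seat below 0.005 m and z of lap in the frame of seat between -0.003 and 0.003 m and angle between lap's own z axis and vertical below 0.08 rad), for 0.2 s.
2. the backlash is taken up: with the lap in place, the stem has begun to move (more than 0.1 mm) (all of step 1 and distance of stem_tip from where it was at the start of the episode above 0.0001 m), for 0.1 s.
At the end, for the whole second after the job is handed in: The lap stands at rest on the collar round the stem (within 5 mm of centre, 3 mm of height, 0.08 rad of upright), the stem has been drawn down 1.145 to 1.355 mm from its start (one turn within 30 degrees after the backlash), and nothing is touched (all of step 1 and distance of stem_tip from where it was at the start of the episode between 0.001145 and 0.001355 m and linear speed of lap below 0.02 m/s).
It fails at once if the stem is drawn down more than 1.42 mm (the lap is over-expanded) (distance of stem_tip from where it was at the start of the episode above 0.00142 m).
It fails at once if the stem moves (more than 0.1 mm) while the lap is not seated on the collar (distance of stem_tip from where it was at the start of the episode above 0.0001 m and not (horizontal distance between lap and seat below 0.005 m and z of lap in the frame of seat between -0.003 and 0.003 m and angle between lap's own z axis and vertical below 0.08 rad)).
It fails at once if the crank handle is pushed or squeezed too hard (over 160 N over both fingers) (contact force between anything else and wheel above 160 N).
It fails at once if the spool handle, end plug or ball cage is moved more than 25 mm (distance of any of spool_handle, end_plug, ball_cage from where it was at the start of the episode above 0.025 m).
It also fails if it takes over 72 s, if anything falls off the work surface, if the arm or the gripper's body presses on something with over 40 N, if the wrist force passes 120 N, or if a joint passes its speed limit or range.

### The arm

A 6-joint arm with a two-finger parallel gripper is mounted at the origin on the work surface. World frame = base frame: x ahead of the robot, y to its left, z up, the work surface at z = 0. Lengths are in m, angles in rad, forces in N, time in s.
With the tool pointing down it reaches from about 0.275 to 0.75 m from the base axis. Payload 10.2 kg.
Tool frame: the origin (TCP) lies at the very end of the fingers, on their centre line; the grasp point (between the pads) lies 19 mm behind it; z points along the fingers, y is the direction in which the jaws open and shut (so a half turn about z gives the same grasp; the last joint's range is limited). The gripper opens to 88 mm and grips with 3 to 60 N. Pads are 18 mm wide; open, the fingers measure 123 mm over their backs; the gripper's body (75 mm by 187 mm) begins 45 mm behind the grasp point.
Start: joints at [-1.511, 0.313, 1.498, -0, 1.331, -0.223], TCP at [0.146, -0.504, 0.211] pointing down, gripper open.
Joint ranges: [-2.94, 2.94], [-0.97, 2.17], [0.19, 2.56], [-1.23, 4.37], [0.02, 3.11], [-2.88, 2.88]. Speed limits (rad/s): [2.39, 2.39, 3.01, 3.14, 3.14, 3.14].

### API

Orientations are given as a 3x3 rotation matrix whose columns are the frame's x, y, z axes.
In Python, from station import arm gives the robot as it stands.
- The arm moves only by the tool servo_tool, never from a script. Its argument "commands" is text: rows parted by semicolons, each of 7 numbers parted by spaces: the shift along the world's x, y, z in m, then the turn, a rotation vector about the world's x, y, z in rad, then the opening, from 0 (shut) to 1 (fully open). In form: tx ty tz ax ay az fingers; .... A call has 1 to 5 rows; each row shifts and turns the commanded pose from where the row before left it; what a row does not reach is not made up. A row lasts 1/12 s, in which the tool goes at most 41.7 mm and 7.16 degrees, less where a joint would pass 70% of its speed; a pose out of reach is approached as far as the arm can. A call is refused whole if a number of a shift passes 0.0417 or a number of a turn 0.125, either way. A call with a gripper value outside its range is refused whole. The fingers move at their own pace and stop on an object; "squeeze" is the grip in N (left out, the last holds). Time passes only in rows, so rows that do not move let the fingers close. It gives the time, the measured TCP pose, the force and the opening at its end, in the units of the state.
- arm.sense(): the state, without advancing time (a new reading comes with each control period).
- arm.capture(name): name is "scene" or "top" or "wrist"; returns the picture (420x560x3 uint8, red, green, blue); there is no depth.
- arm.calibration(name): a dict with "fovy" (degrees; the focal length in pixels is half the picture's height over the tangent of half this angle, whatever the lens; pixels are square), "cx", "cy" (the principal point, pixels), "world_to_cam" (4x4, takes a point from world to camera coordinates); the wrist camera has in their place "tool_from_camera" (4x4, takes a point from camera to tool coordinates, whose origin is the TCP and whose axes are the flange's). Camera axes: x right, y down, z forward; pixel columns grow to the right and rows downward; lengths in m; the calibration is good to about 2 mm. The wrist camera is an equidistant fisheye: a pixel r from the principal point sees the ray r / f radians off the axis. A picture is of the moment at which its call begins: read the wrist's pose just before it. calibration takes no time and is no camera call.
- arm.sign_off(): hands the job in, once; it reports no verdict.
The state is a dict: "time": time; "joints": joint angles; "joint_velocities": joint speeds; "joint_efforts": joint torques, N m; "position": TCP position; "tool_rot": TCP orientation; "ft_force": force on the tool from outside, world axes, zero at the start; "wrist_torque": the same for the moment, N m; "finger_gap": finger opening in m.
Only numpy, scipy, OpenCV 4.12 (cv2) and the standard library are available. Lean on these libraries where they do the work, as an engineer would, in place of code of your own. Each camera call takes 0.05 s, during which the arm holds its last target.

## Working session

There is one attempt and no reset: what is moved stays moved. The work goes in short steps, Python scripts to look and compute and a tool call to move; the robot and the scene stay as the last step left them, time stands still between calls to the robot, and variables do not carry over. Pictures are saved under pics/ and viewed, and the job is handed in when it is done.

Besides the shell and the picture viewer there is one more tool, called by a JSON object that holds its "fn" and its "kwargs", one argument or row to a line. servo_tool: Moves the arm, as the interface text tells. Its arguments: {"type":"object","properties":{"commands":{"type":"string"},"squeeze":{"type":"number"}},"required":["commands"]}

```bash
mkdir -p pics; ls; cat > h.py <<'E'
import numpy as np, cv2
from station import arm
def snap(n,f):
    im=arm.capture(n); cv2.imwrite('pics/'+f+'.png',im[:,:,::-1]); return im
E
python3 - <<'E'
from h import *
for n in ('scene','top','wrist'):
    snap(n,n+'0'); print(n,arm.calibration(n))
print(arm.sense())
E
```

```text
pics
scene {'fovy': 42.8335213691664, 'cx': 283.75598055204694, 'cy': 213.66285810292544, 'world_to_cam': array([[ 0.82952952,  0.55843942,  0.00511793, -0.39598307],
       [ 0.46597395, -0.68706808, -0.55749954, -0.24279033],
       [-0.30781335,  0.46484715, -0.83016147,  1.55574593],
       [ 0.        ,  0.        ,  0.        ,  1.        ]])}
top {'fovy': 54.01838228023414, 'cx': 273.08550796227917, 'cy': 207.7767689254805, 'world_to_cam': array([[-0.0156025 , -0.99941641, -0.03038758, -0.06271277],
       [-0.98566578,  0.02047958, -0.16746211,  0.53452685],
       [ 0.16798671,  0.02733917, -0.98541009,  0.96727384],
       [ 0.        ,  0.        ,  0.        ,  1.        ]])}
wrist {'fovy': 65.70646984690485, 'cx': 273.1606068627479, 'cy': 210.53945623176313, 'tool_from_camera': array([[-7.65176937e-04, -9.54443401e-01, -2.98391035e-01,
         7.72977771e-02],
       [ 9.99999617e-01, -8.57120571e-04,  1.77272179e-04,
        -3.07933161e-04],
       [-4.24953355e-04, -2.98390785e-01,  9.54443691e-01,
        -1.73675641e-01],
       [ 0.00000000e+00,  0.00000000e+00,  
[... 172 characters left out ...]
3395480e-01]), 'joint_velocities': array([ 6.99673359e-04, -3.36970881e-03, -3.28247672e-03, -8.42046849e-05,
       -2.46642612e-03, -1.83065323e-04]), 'joint_efforts': array([ 1.92698797e-03, -4.02300882e+01, -2.52317083e+01,  6.94929203e-02,
        3.44165519e-02, -7.63833054e-05]), 'position': array([ 0.14647477, -0.50394835,  0.21010748]), 'tool_rot': array([[ 9.60278238e-01,  2.79044266e-01, -6.18016524e-05],
       [ 2.79044197e-01, -9.60277791e-01,  9.48861291e-04],
       [ 2.05427548e-04, -9.28416241e-04, -9.99999548e-01]]), 'ft_force': array([-0.00187022,  0.70473181, -0.72117286]), 'wrist_torque': array([-0.00386316, -0.00061859, -0.03773363]), 'finger_gap': 0.08832723631176972}
```

View pics/top0.png

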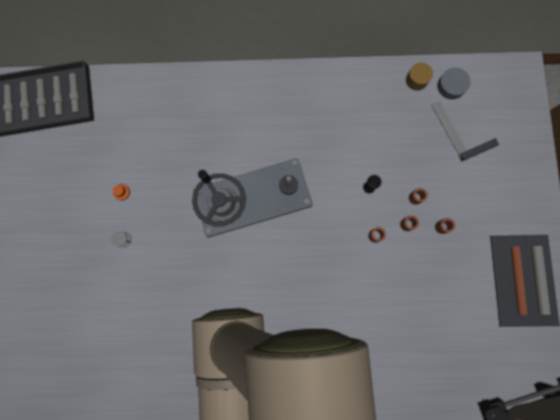

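View pics/scene0.png

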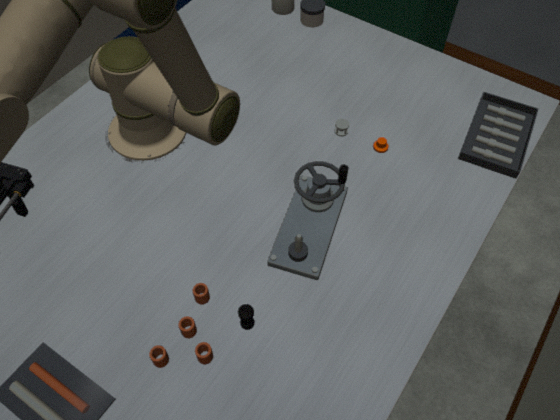

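View pics/wrist0.png

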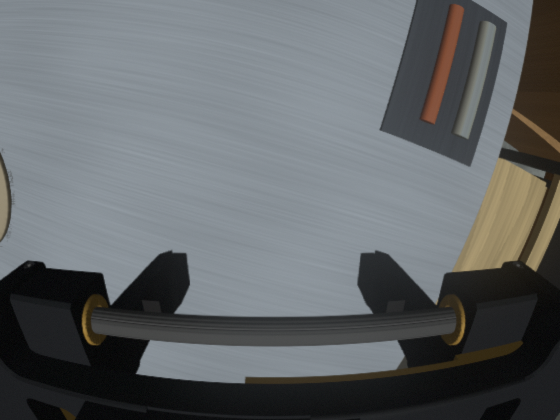

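The top view shows the fixture at about (255,195), the crank knob at (204,176), the stem at (289,184) and four copper sleeves at (377,234), (410,223), (418,196) and (446,226). Next I'll zoom in and triangulate.

```bash
cat >> h.py <<'E'
def K(c): return 210/np.tan(np.radians(c['fovy'])/2)
def proj(n,p):
    c=arm.calibration(n); T=c['world_to_cam']; q=T[:3,:3]@np.asarray(p,float)+T[:3,3]; f=K(c)
    return np.array([c['cx']+f*q[0]/q[2], c['cy']+f*q[1]/q[2]])
def ray(n,u,v):
    c=arm.calibration(n); T=c['world_to_cam']; f=K(c)
    d=T[:3,:3].T@np.array([(u-c['cx'])/f,(v-c['cy'])/f,1]); o=-T[:3,:3].T@T[:3,3]; return o,d
def atz(n,u,v,z):
    o,d=ray(n,u,v); return o+d*(z-o[2])/d[2]
def wproj(p,s):
    c=arm.calibration('wrist'); X=c['tool_from_camera']; f=K(c)
    t=s['tool_rot'].T@(np.asarray(p,float)-s['position']); q=X[:3,:3].T@(t-X[:3,3])
    r=np.hypot(q[0],q[1]); th=np.arctan2(r,q[2]); return np.array([c['cx']+f*th*q[0]/r,c['cy']+f*th*q[1]/r])
def watz(u,v,z,s):
    c=arm.calibration('wrist'); X=c['tool_from_camera']; f=K(c)
    a=np.array([u-c['cx'],v-c['cy']]); r=np.linalg.norm(a); th=r/f
    d=np.append(np.sin(th)*a/r,np.cos(th)); d=s['tool_rot']@X[:3,:3]@d; o=s['position']+s['tool_rot']@X[:3,3]
    return o+d*(z-o[2])/d[2]
E
python3 - <<'E'
from h import *
for p in [(376.5,234.5),(410,223),(418.5,196),(446,226)]:
    q=atz('top',*p,.022); print(p,q.round(4),np.hypot(q[0],q[1]).round(3))
for p in [(201,293),(187,327),(204,353),(159,356)]:
    q=atz('scene',*p,.022); print(p,q.round(4),np.hypot(q[0],q[1]).round(3))
a=cv2.imread('pics/top0.png')[140:250,180:460]; cv2.imwrite('pics/tz.png',cv2.resize(a,None,fx=2.85,fy=2.85,interpolation=cv2.INTER_CUBIC))
a=cv2.imread('pics/scene0.png')[140:370,140:360]; cv2.imwrite('pics/sz.png',cv2.resize(a,None,fx=2.6,fy=2.6,interpolation=cv2.INTER_CUBIC))
E
```

```text
(376.5, 234.5) [ 0.465  -0.3256  0.022 ] 0.568
(410, 223) [ 0.4919 -0.4093  0.022 ] 0.64
(418.5, 196) [ 0.5593 -0.4351  0.022 ] 0.709
(446, 226) [ 0.4828 -0.4964  0.022 ] 0.692
(201, 293) [ 0.4641 -0.3247  0.022 ] 0.566
(187, 327) [ 0.4906 -0.4073  0.022 ] 0.638
(204, 353) [ 0.5595 -0.4327  0.022 ] 0.707
(159, 356) [ 0.483  -0.4925  0.022 ] 0.69
```

View pics/tz.png

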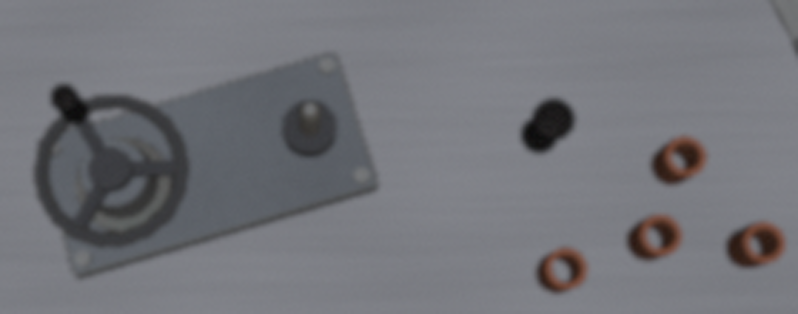

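View pics/sz.png

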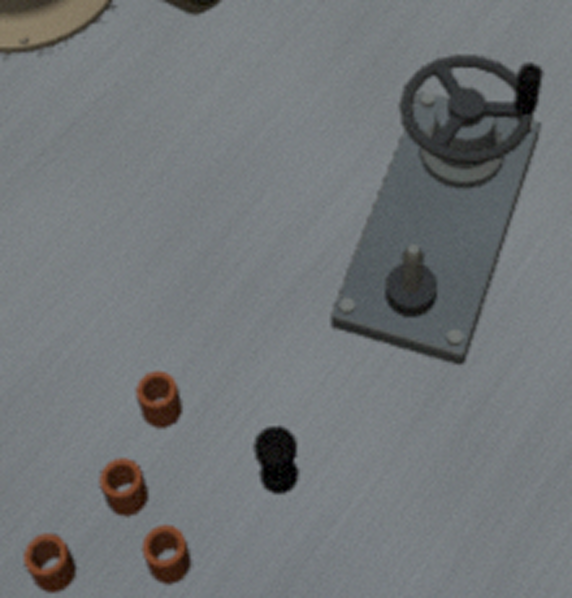

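```bash
python3 - <<'E'
from h import *
from scipy.optimize import least_squares
def t(u,v): return ('top',180+u/2.85,140+v/2.85)
def s(u,v): return ('scene',140+u/2.6,140+v/2.6)
obs=[(t(337,52),(.065,-.14,.025)),(t(378,187),(-.065,-.14,.025)),(t(112,167),(0,.075,.111)),(t(311,107),(0,-.095,.107)),(t(309,131),(0,-.095,.043)),
(s(333,320),(-.065,-.14,.025)),(s(462,354),(.065,-.14,.025)),(s(540,124),(.065,.14,.025)),(s(468,103),(0,.075,.111)),(s(411,284),(0,-.095,.043)),(s(413,248),(0,-.095,.107))]
def W(p,l):
    c,si=np.cos(p[2]),np.sin(p[2]); return np.array([p[0]+c*l[0]-si*l[1],p[1]+si*l[0]+c*l[1],l[2]])
f=lambda p:np.concatenate([proj(o[0],W(p,l))-o[1:] for o,l in obs])
r=least_squares(f,[.55,-.03,.2],loss='soft_l1'); print(r.x,r.fun.reshape(-1,2).round(1))
print('seat',W(r.x,(0,-.095,.045)),'wheel',W(r.x,(0,.075,.135)))
w=W(r.x,(0,.075,.135))
k=[(t(64,95),.158),(t(74,110),.112),(s(530,72),.158),(s(527,108),.112)]
g=lambda a:np.concatenate([proj(o[0],[w[0]+.055*np.cos(a[0]),w[1]+.055*np.sin(a[0]),z])-o[1:] for o,z in k])
q=least_squares(g,[.5]); print('crank ang',q.x,q.fun.round(1), w[:2]+.055*np.array([np.cos(q.x[0]),np.sin(q.x[0])]))
for z in (.043,):
  print(atz('top',377.5,234.4,.045), atz('scene',140+157/2.6,140+383/2.6,.045))
E
```

```text
[ 0.5671886  -0.02020158  0.26810311] [[-0.1 -1.4]
 [ 0.7 -0.6]
 [-1.1 -0.6]
 [-0.3  0.3]
 [ 0.2 -1.9]
 [-2.1 -2. ]
 [ 0.1  0.5]
 [ 0.3 -1. ]
 [-0.7 -0.6]
 [-0.5  0.3]
 [-0.5  0.2]]
seat [ 0.59235436 -0.11180772  0.045     ] wheel [0.54732089 0.05211905 0.135     ]
crank ang [0.52666474] [ 0.1 -0.1  0.5 -0.4 -0.3  0.5 -1.  -1.6] [0.59486775 0.07976496]
[ 0.462918   -0.32287274  0.045     ] [ 0.46315563 -0.32131019  0.045     ]
```

{"fn": "servo_tool", "kwargs": {
  "commands": "0.024 0.014 0 0 0 0.12 1;0.024 0.014 0 0 0 0.12 1;0.024 0.014 0 0 0 0.12 1;0.024 0.014 0 0 0 0.12 1;0.024 0.014 0 0 0 0.12 1",
  "squeeze": 30
}}

```text
time: 0.57
position: [0.2674, -0.4332, 0.2103]
tool_rot: [[0.631, 0.776, -0.0], [0.776, -0.631, 0.0], [0.0, -0.0, -1.0]]
ft_force: [-0.4, -0.6, 0.5]
finger_gap: 0.0878
```

{"fn": "servo_tool", "kwargs": {
  "commands": "0.024 0.014 0 0 0 0.12 1;0.024 0.014 0 0 0 0.12 1;0.024 0.014 0 0 0 0.12 1;0.024 0.014 0 0 0 0.12 1;0.024 0.014 0 0 0 0.12 1"
}}

```text
time: 0.98
position: [0.3875, -0.3632, 0.2103]
tool_rot: [[0.082, 0.997, -0.0], [0.997, -0.082, 0.0], [0.0, -0.0, -1.0]]
ft_force: [-0.2, -0.1, 0.6]
finger_gap: 0.0882
```

{"fn": "servo_tool", "kwargs": {
  "commands": "0.024 0.014 0 0 0 0.12 1;0.024 0.014 0 0 0 0.12 1;0.024 0.014 0 0 0 0.12 1;0 0 0 0 0 0 1;0 0 0 0 0 0 1"
}}

```text
time: 1.4
position: [0.459, -0.3214, 0.2101]
tool_rot: [[-0.27, 0.963, -0.001], [0.963, 0.27, 0.0], [0.001, -0.001, -1.0]]
ft_force: [-0.3, -0.2, 0.1]
finger_gap: 0.088
```

```bash
python3 - <<'E'
from h import *
s=arm.sense(); snap('wrist','w1'); print(s['position'],s['tool_rot'].round(4),s['joints'].round(3),s['time'])
print(wproj([.463,-.323,.045],s))
E
```

```text
[ 0.45900967 -0.32143652  0.21006518] [[-2.698e-01  9.629e-01 -7.000e-04]
 [ 9.629e-01  2.698e-01  5.000e-04]
 [ 6.000e-04 -5.000e-04 -1.000e+00]] [-0.82   0.392  1.388 -0.     1.362 -1.093] 1.4
[276.60201334 187.67435772]
```

View pics/w1.png

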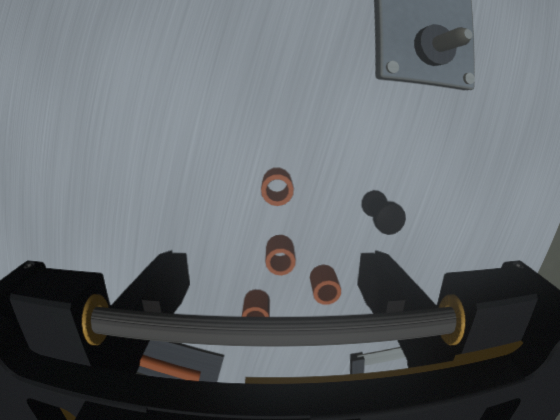

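```bash
python3 - <<'E'
from h import *
s=arm.sense()
im=cv2.imread('pics/w1.png'); a=im[150:230,230:330]; cv2.imwrite('pics/w1z.png',cv2.resize(a,None,fx=7,fy=7,interpolation=cv2.INTER_CUBIC))
a=im[0:100,370:490]; cv2.imwrite('pics/w1s.png',cv2.resize(a,None,fx=6,fy=6,interpolation=cv2.INTER_CUBIC))
print(watz(277,189,.045,s), watz(467,36,.107,s),watz(437,45,.043,s))
E
```

```text
[ 0.46309476 -0.32496546  0.045     ] [ 0.59085534 -0.11532599  0.107     ] [ 0.59041047 -0.11421678  0.043     ]
```

View pics/w1z.png

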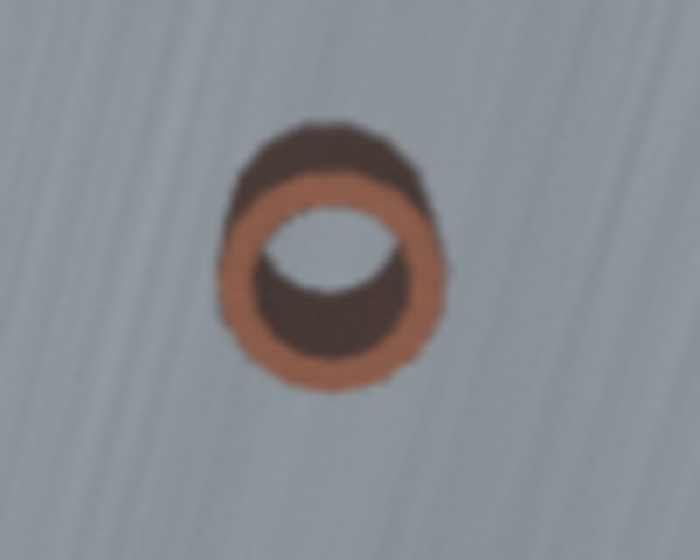

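View pics/w1s.png

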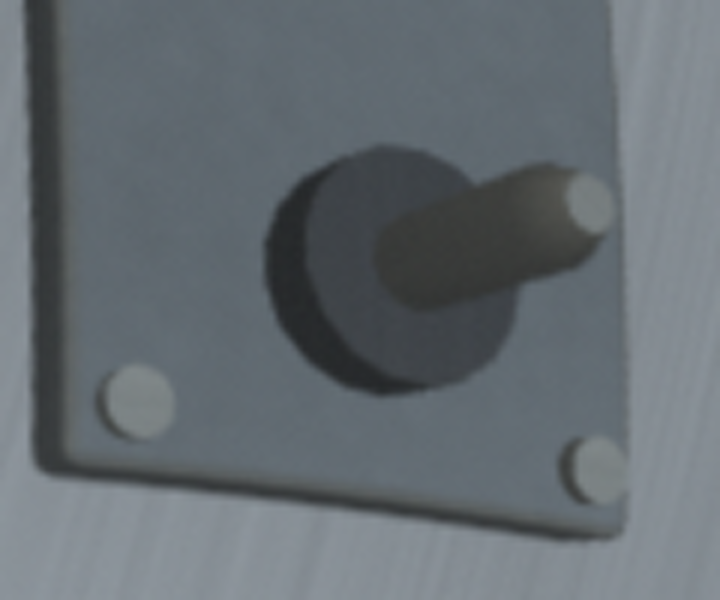

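The wrist view puts the lap's ring at (277,190), which is (0.463, -0.325). I'll go down and grip it.

{"fn": "servo_tool", "kwargs": {
  "commands": "0.002 -0.002 -0.035 0 0 0 1;0.002 -0.002 -0.04 0 0 0 1;0 0 -0.04 0 0 0 1;0 0 -0.04 0 0 0 1;0 0 -0.025 0 0 0 1"
}}

```text
time: 1.87
position: [0.4602, -0.3258, 0.0269]
tool_rot: [[-0.266, 0.964, -0.003], [0.964, 0.266, 0.003], [0.004, -0.002, -1.0]]
ft_force: [-0.3, 0.1, -0.4]
finger_gap: 0.0879
```

{"fn": "servo_tool", "kwargs": {
  "commands": "0 0 -0.018 0 0 0 1;0 0 0 0 0 0 0.6;0 0 0 0 0 0 0;0 0 0 0 0 0 0;0 0 0 0 0 0 0"
}}

```text
time: 2.28
position: [0.4629, -0.3271, 0.0142]
tool_rot: [[-0.268, 0.963, 0.002], [0.963, 0.268, -0.002], [-0.003, 0.001, -1.0]]
ft_force: [0.1, 0.5, 0.2]
finger_gap: 0.0641
```

{"fn": "servo_tool", "kwargs": {
  "commands": "0 0 0 0 0 0 0;0 0 0 0 0 0 0;0 0 0 0 0 0 0"
}}

```text
time: 2.53
position: [0.4626, -0.3263, 0.0131]
tool_rot: [[-0.269, 0.963, 0.001], [0.963, 0.269, -0.001], [-0.001, 0.0, -1.0]]
ft_force: [-0.0, 0.1, 0.9]
finger_gap: 0.0436
```

{"fn": "servo_tool", "kwargs": {
  "commands": "0 0 0 0 0 0 0;0 0 0 0 0 0 0;0 0 0 0 0 0 0;0 0 0 0 0 0 0"
}}

```text
time: 2.87
position: [0.4629, -0.3263, 0.0129]
tool_rot: [[-0.269, 0.963, 0.001], [0.963, 0.269, -0.001], [-0.001, 0.001, -1.0]]
ft_force: [3.0, 0.8, 4.1]
finger_gap: 0.0342
```

```bash
python3 - <<'E'
from h import *
s=arm.sense(); snap('wrist','w2'); print(s['position'],s['finger_gap'],s['ft_force'])
E
```

```text
[ 0.46294624 -0.32630589  0.01291044] 0.03418774350923593 [3.02360834 0.82454301 4.05785149]
```

View pics/w2.png

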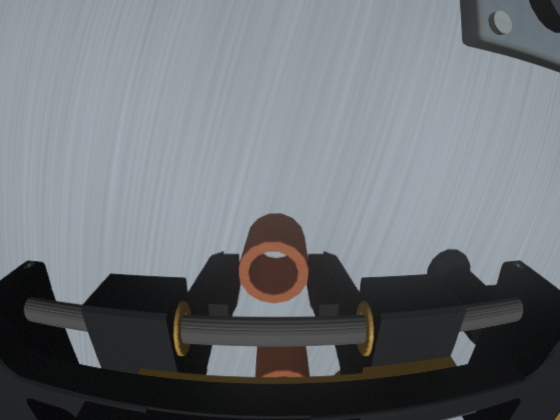

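The lap is held, with its ring at (273,272). Now I'll lift it and carry it to above the stem.

{"fn": "servo_tool", "kwargs": {
  "commands": "0 0 0.02 0 0 0 0;0 0 0.035 0 0 0 0;0 0 0.035 0 0 0 0;0 0 0.035 0 0 0 0;0.01 0.016 0.025 0 0 0 0"
}}

```text
time: 3.33
position: [0.4714, -0.3121, 0.1649]
tool_rot: [[-0.266, 0.964, -0.0], [0.964, 0.266, -0.002], [-0.002, -0.001, -1.0]]
ft_force: [0.3, 0.1, -2.0]
finger_gap: 0.0344
```

{"fn": "servo_tool", "kwargs": {
  "commands": "0.02 0.032 0 0 0 0 0;0.02 0.035 0 0 0 0 0;0.02 0.035 0 0 0 0 0;0.02 0.035 0 0 0 0 0;0.02 0.035 0 0 0 0 0"
}}

```text
time: 3.75
position: [0.5724, -0.1364, 0.1618]
tool_rot: [[-0.268, 0.963, -0.002], [0.963, 0.268, 0.0], [0.001, -0.002, -1.0]]
ft_force: [0.6, -0.3, -1.8]
finger_gap: 0.0344
```

{"fn": "servo_tool", "kwargs": {
  "commands": "0.012 0.018 0 0 0 0 0;0 0 0 0 0 0 0;0 0 0 0 0 0 0"
}}

```text
time: 4.0
position: [0.5842, -0.1193, 0.1615]
tool_rot: [[-0.271, 0.963, -0.002], [0.963, 0.271, 0.0], [0.001, -0.002, -1.0]]
ft_force: [-0.6, -0.2, -2.8]
finger_gap: 0.0341
```

```bash
python3 - <<'E'
from h import *
s=arm.sense(); im=snap('wrist','w3'); snap('scene','s3'); print(s['position'],s['tool_rot'].round(4),s['finger_gap'],s['ft_force'])
print('pred stem tip',wproj([.592,-.112,.107],s),'collar',wproj([.592,-.112,.045],s))
E
```

```text
[ 0.58417417 -0.11928665  0.16153823] [[-2.706e-01  9.627e-01 -2.300e-03]
 [ 9.627e-01  2.706e-01  2.000e-04]
 [ 8.000e-04 -2.100e-03 -1.000e+00]] 0.034070582720202774 [-0.61677229 -0.22367968 -2.75404906]
pred stem tip [286.22471603 212.19784306] collar [283.87071602 191.87097444]
```

View pics/w3.png

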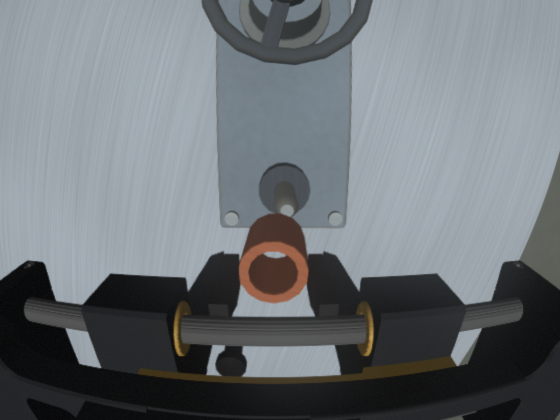

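View pics/s3.png

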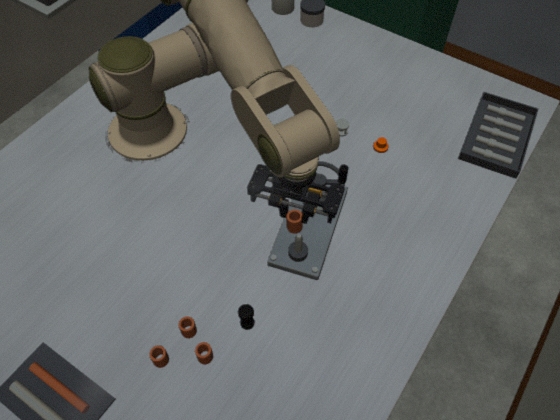

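```bash
python3 - <<'E'
from h import *
im=cv2.imread('pics/w3.png'); a=im[150:310,220:350]; cv2.imwrite('pics/w3z.png',cv2.resize(a,None,fx=3.7,fy=3.7,interpolation=cv2.INTER_CUBIC))
im=cv2.imread('pics/s3.png'); a=im[180:280,250:350]; cv2.imwrite('pics/s3z.png',cv2.resize(a,None,fx=6,fy=6,interpolation=cv2.INTER_CUBIC))
E
```

```text
(no output)
```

View pics/w3z.png

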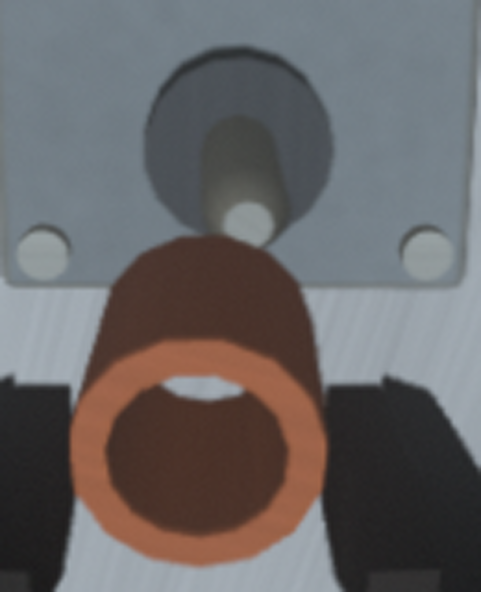

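View pics/s3z.png

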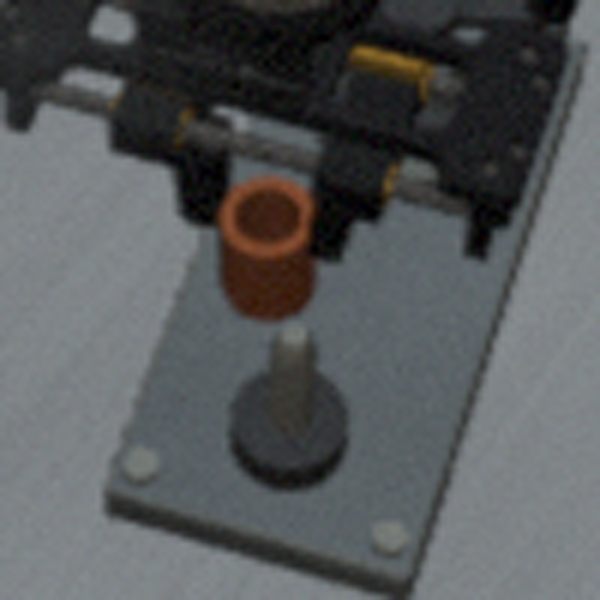

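```bash
python3 - <<'E'
from h import *
s=arm.sense(); z=s['position'][2]+.0321
L=watz(273.5,272.2,z,s); print('lap',L,L-s['position'])
print('tip',watz(287,210.5,.107,s),'col',watz(284.3,190,.045,s))
print('scene lap',atz('scene',294.3,215.8,z),'tip',atz('scene',299.2,235.5,.107),'col',atz('scene',250+289/6,180+424/6,.045))
E
```

```text
lap [ 0.58373085 -0.11943255  0.19403848] [-4.11121902e-05  1.43570048e-03  3.21000000e-02]
tip [ 0.59188683 -0.11231581  0.107     ] col [ 0.5916231  -0.11190029  0.045     ]
scene lap [ 0.58498962 -0.12080451  0.19403848] tip [ 0.59397544 -0.1105333   0.107     ] col [ 0.59587438 -0.11468668  0.045     ]
```

{"fn": "servo_tool", "kwargs": {
  "commands": "0.008 0.008 0 0 0 0 0;0 0 0 0 0 0 0;0 0 0 0 0 0 0"
}}

```text
time: 4.35
position: [0.5926, -0.1124, 0.1624]
tool_rot: [[-0.268, 0.963, -0.0], [0.963, 0.268, 0.0], [0.0, -0.0, -1.0]]
ft_force: [-0.6, -0.4, -2.0]
finger_gap: 0.0337
```

```bash
python3 - <<'E'
from h import *
s=arm.sense(); im=snap('wrist','w4')[:,:,::-1]; sc=snap('scene','s4')[:,:,::-1]; print(s['position'],s['tool_rot'].round(4),s['finger_gap'],s['ft_force'])
a=cv2.resize(im[150:310,220:350],None,fx=3.7,fy=3.7,interpolation=cv2.INTER_CUBIC)
b=cv2.resize(sc[180:280,250:340],None,fx=5.92,fy=5.92,interpolation=cv2.INTER_CUBIC)[:592]
cv2.imwrite('pics/c4.png',np.hstack([a[:590],b[:590]])[:,:800]); print(a.shape,b.shape)
E
```

```text
[ 0.59255986 -0.11239181  0.1624108 ] [[-2.684e-01  9.633e-01 -1.000e-04]
 [ 9.633e-01  2.684e-01  0.000e+00]
 [ 0.000e+00 -1.000e-04 -1.000e+00]] 0.03366662062042851 [-0.5852084  -0.40147894 -1.97971619]
(592, 481, 3) (592, 533, 3)
```

View pics/c4.png

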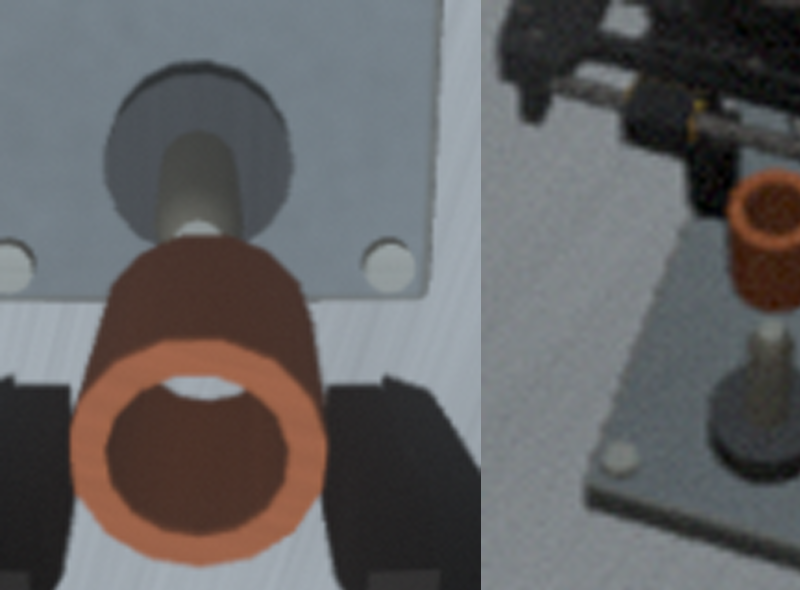

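```bash
python3 - <<'E'
from h import *
s=arm.sense(); z=s['position'][2]+.0321
L=watz(273.5,272.2,z,s); print('lap',L,s['position'])
print('tip',watz(273.5,215.9,.107,s),'col',watz(220+199/3.7,150+162/3.7,.045,s))
print('scene lap',atz('scene',250+(777-481)/5.92,180+210/5.92,z),'tip',atz('scene',250+(772-481)/5.92,180+328/5.92,.107))
E
```

```text
lap [ 0.59227354 -0.11104826  0.19456977] [ 0.59236179 -0.11248871  0.16246977]
tip [ 0.59214023 -0.11081295  0.107     ] col [ 0.5920641 -0.1097273  0.045    ]
scene lap [ 0.59491549 -0.11347351  0.19456977] tip [ 0.5937512  -0.11037676  0.107     ]
```

Wrist view: the lap and stem line up laterally at x≈198 in the zoom, and any remaining offset is about 1 mm. Going down.

{"fn": "servo_tool", "kwargs": {
  "commands": "0 0.001 -0.015 0 0 0 0;0 0 -0.02 0 0 0 0;0 0 -0.015 0 0 0 0;0 0 0 0 0 0 0"
}}

```text
time: 4.78
position: [0.5909, -0.1109, 0.1095]
tool_rot: [[-0.268, 0.963, -0.005], [0.963, 0.268, 0.002], [0.003, -0.004, -1.0]]
ft_force: [-0.3, 0.1, -3.0]
finger_gap: 0.0343
```

{"fn": "servo_tool", "kwargs": {
  "commands": "0 0 -0.01 0 0 0 0;0 0 -0.01 0 0 0 0;0 0 0 0 0 0 0"
}}

```text
time: 5.03
position: [0.5918, -0.111, 0.0909]
tool_rot: [[-0.269, 0.963, -0.002], [0.963, 0.269, 0.001], [0.001, -0.002, -1.0]]
ft_force: [-0.8, 0.3, -2.0]
finger_gap: 0.0338
```

{"fn": "servo_tool", "kwargs": {
  "commands": "0 0 -0.012 0 0 0 0;0 0 -0.012 0 0 0 0;0 0 -0.004 0 0 0 0;0 0 0 0 0 0 0"
}}

```text
time: 5.37
position: [0.5918, -0.1109, 0.0629]
tool_rot: [[-0.269, 0.963, -0.002], [0.963, 0.269, 0.001], [0.002, -0.002, -1.0]]
ft_force: [0.8, -0.3, -1.8]
finger_gap: 0.0342
```

{"fn": "servo_tool", "kwargs": {
  "commands": "0 0 -0.002 0 0 0 0;0 0 -0.002 0 0 0 0;0 0 0 0 0 0 0"
}}

```text
time: 5.62
position: [0.5925, -0.1112, 0.0605]
tool_rot: [[-0.269, 0.963, 0.0], [0.963, 0.269, -0.0], [-0.0, 0.0, -1.0]]
ft_force: [0.3, -0.8, -2.0]
finger_gap: 0.0337
```

{"fn": "servo_tool", "kwargs": {
  "commands": "0 0 -0.002 0 0 0 0;0 0 0 0 0 0 0;0 0 0 0 0 0 0"
}}

```text
time: 5.87
position: [0.5925, -0.1112, 0.0586]
tool_rot: [[-0.269, 0.963, 0.0], [0.963, 0.269, -0.0], [-0.0, 0.0, -1.0]]
ft_force: [0.8, 0.6, -2.2]
finger_gap: 0.0343
```

{"fn": "servo_tool", "kwargs": {
  "commands": "0 0 -0.002 0 0 0 0;0 0 0 0 0 0 0;0 0 0 0 0 0 0"
}}

```text
time: 6.12
position: [0.5931, -0.1114, 0.0577]
tool_rot: [[-0.269, 0.963, 0.002], [0.963, 0.269, -0.001], [-0.001, 0.002, -1.0]]
ft_force: [-0.1, 0.6, 5.7]
finger_gap: 0.0341
```

Contact is felt at z=0.0577, where the collar was expected. I'll release and rise.

{"fn": "servo_tool", "kwargs": {
  "commands": "0 0 0 0 0 0 0.5;0 0 0 0 0 0 0.7;0 0 0 0 0 0 1;0 0 0 0 0 0 1"
}}

```text
time: 6.45
position: [0.5925, -0.1112, 0.0565]
tool_rot: [[-0.269, 0.963, -0.0], [0.963, 0.269, -0.0], [0.0, -0.0, -1.0]]
ft_force: [-0.9, -0.2, -0.1]
finger_gap: 0.059
```

{"fn": "servo_tool", "kwargs": {
  "commands": "0 0 0 0 0 0 1;0 0 0.02 0 0 0 1;0 0 0.04 0 0 0 1;0 0 0.04 0 0 0 1;0 0 0.04 0 0 0 1"
}}

```text
time: 6.87
position: [0.5921, -0.111, 0.1982]
tool_rot: [[-0.269, 0.963, -0.001], [0.963, 0.269, 0.0], [0.0, -0.001, -1.0]]
ft_force: [0.6, -0.3, 0.2]
finger_gap: 0.0876
```

{"fn": "servo_tool", "kwargs": {
  "commands": "-0.02 0.02 0.025 0 0 0 1;-0.01 0.015 0 0 0 0 1;0 0 0 0 0 0 1;0 0 0 0 0 0 1"
}}

```text
time: 7.2
position: [0.5624, -0.0759, 0.2216]
tool_rot: [[-0.27, 0.963, 0.0], [0.963, 0.27, -0.0], [-0.0, 0.0, -1.0]]
ft_force: [-0.4, -0.7, -0.2]
finger_gap: 0.088
```

```bash
python3 - <<'E'
from h import *
s=arm.sense(); snap('wrist','w5'); snap('scene','s5'); print(s['position'],s['tool_rot'].round(4),s['finger_gap'],s['ft_force'],s['joints'].round(2))
np.save('s5.npy',np.c_[s['tool_rot'],s['position']])
E
```

```text
[ 0.5623542  -0.07585554  0.2216438 ] [[-2.695e-01  9.630e-01  2.000e-04]
 [ 9.630e-01  2.695e-01 -2.000e-04]
 [-3.000e-04  2.000e-04 -1.000e+00]] 0.08796497748007771 [-0.41610019 -0.73012212 -0.20243718] [-0.34  0.4   1.35 -0.    1.39 -0.61]
```

View pics/w5.png

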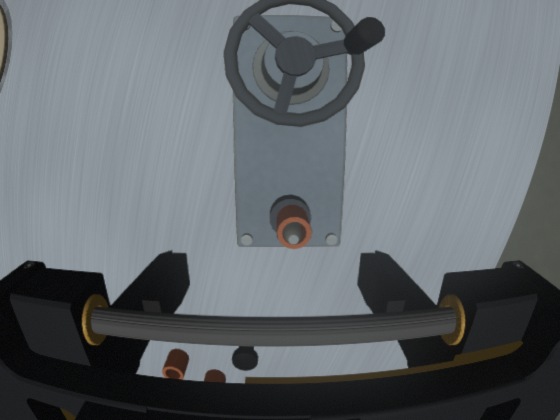

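View pics/s5.png

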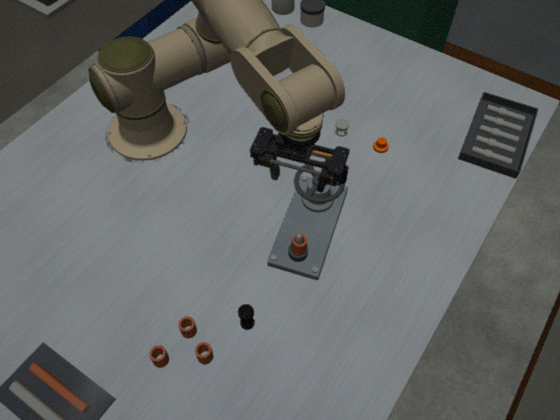

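The lap stands on the collar with the stem through it, ring at (294,233). The wheel hub is at (296,57) and the knob top at about (370,31).

```bash
python3 - <<'E'
from h import *
im=cv2.imread('pics/w5.png'); a=im[0:140,210:400]; cv2.imwrite('pics/w5z.png',cv2.resize(a,None,fx=4.2,fy=4.2,interpolation=cv2.INTER_CUBIC))
a=im[180:260,250:340]; cv2.imwrite('pics/w5l.png',cv2.resize(a,None,fx=6,fy=6,interpolation=cv2.INTER_CUBIC))
E
```

```text
(no output)
```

View pics/w5z.png

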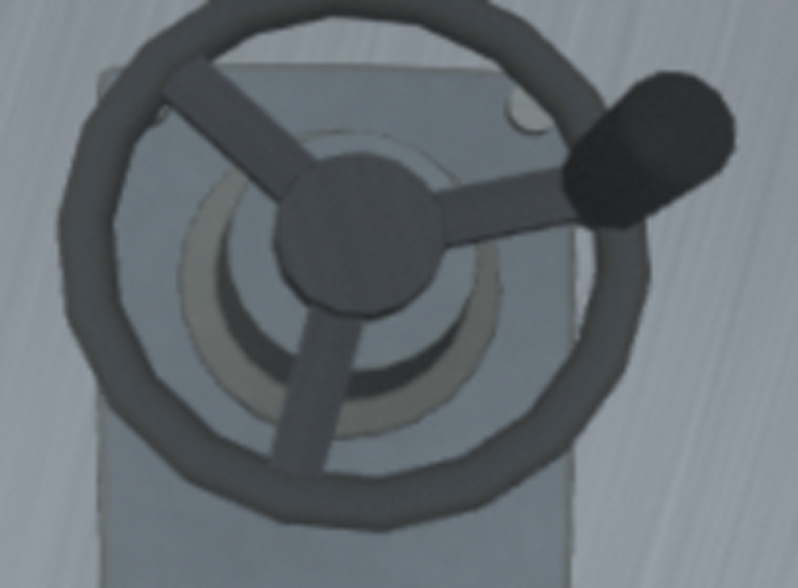

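View pics/w5l.png

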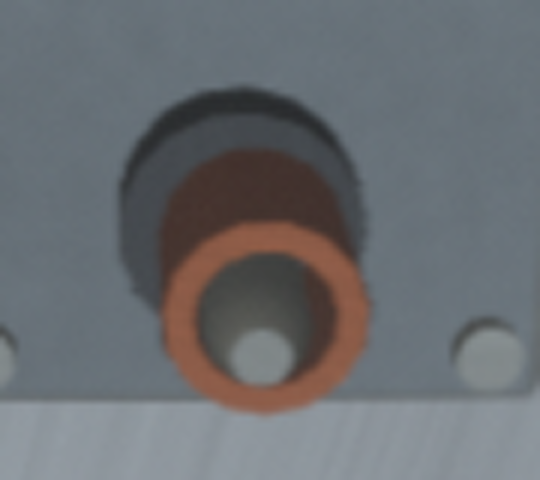

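```bash
python3 - <<'E'
from h import *
M=np.load('s5.npy'); s=dict(tool_rot=M[:,:3],position=M[:,3])
h=watz(210+359/4.2,235/4.2,.111,s); k=watz(210+680/4.2,130/4.2,.161,s); d=(k-h)[:2]
t=watz(250+263/6,180+356/6,.107,s); l=watz(250+266/6,180+316/6,.090,s)
print('hub',h,'knob',k,np.hypot(*d),np.arctan2(d[1],d[0]),'tip',t,'lap',l)
d=(h-t)[:2]; print(np.hypot(*d),np.arctan2(-d[0],d[1]))
E
```

```text
hub [0.54649159 0.05176841 0.111     ] knob [0.59364696 0.07947412 0.161     ] 0.05469218718751088 0.5312080006011755 tip [ 0.59253429 -0.11055154  0.107     ] lap [ 0.59389865 -0.10989607  0.09      ]
0.16872372649283118 0.2763938542046489
```

{"fn": "servo_tool", "kwargs": {
  "commands": "0.006 0.031 0 0 0 0 1;0.006 0.031 0 0 0 0 0.7;0.006 0.031 0 0 0 0 0.6;0.006 0.031 0 0 0 0 0.6;0.0076 0.0316 0 0 0 0 0.6",
  "squeeze": 25
}}

```text
time: 7.72
position: [0.5945, 0.0802, 0.2205]
tool_rot: [[-0.268, 0.964, -0.002], [0.964, 0.268, -0.0], [0.0, -0.002, -1.0]]
ft_force: [-0.3, -0.0, 0.4]
finger_gap: 0.0635
```

{"fn": "servo_tool", "kwargs": {
  "commands": "0 0 0 0 0 0 0.6;0 0 -0.01 0 0 0 0.6;0 0 -0.01 0 0 0 0.6;0 0 0 0 0 0 0.6"
}}

```text
time: 8.05
position: [0.5931, 0.0781, 0.1982]
tool_rot: [[-0.267, 0.964, -0.005], [0.964, 0.267, 0.0], [0.001, -0.005, -1.0]]
ft_force: [0.1, 0.4, -0.5]
finger_gap: 0.0526
```

```bash
python3 - <<'E'
from h import *
s=arm.sense(); snap('wrist','w6'); print(s['position'],s['finger_gap'],s['ft_force'],s['joints'].round(2))
print(wproj([.594,.0797,.161],s))
E
```

```text
[0.59312575 0.07812543 0.198152  ] 0.052648060494948704 [ 0.1476611   0.40087273 -0.49051338] [-0.06  0.49  1.28 -0.    1.38 -0.33]
[275.2261896  224.83557865]
```

View pics/w6.png

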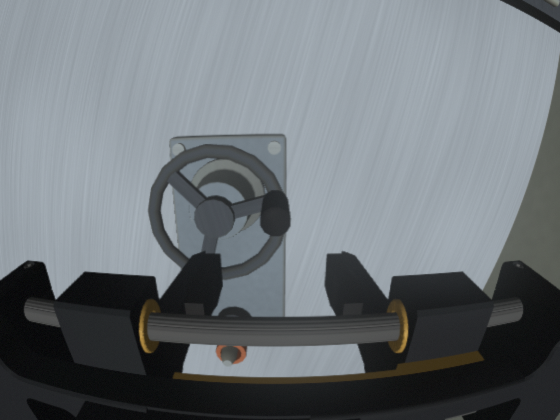

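The knob top is at about (276,221) against a prediction of (275,225), so it's centred between the jaws. Going down and closing.

{"fn": "servo_tool", "kwargs": {
  "commands": "0 0.001 -0.02 0 0 0 0.6;0 0 -0.025 0 0 0 0.6;0 0 -0.025 0 0 0 0.6;0 0 -0.008 0 0 0 0.6;0 0 0 0 0 0 0.6"
}}

```text
time: 8.52
position: [0.5932, 0.0797, 0.1218]
tool_rot: [[-0.268, 0.964, -0.004], [0.964, 0.268, 0.0], [0.001, -0.004, -1.0]]
ft_force: [-0.4, 0.2, 0.2]
finger_gap: 0.053
```

{"fn": "servo_tool", "kwargs": {
  "commands": "0 0 0 0 0 0 0.4;0 0 0 0 0 0 0.2;0 0 0 0 0 0 0;0 0 0 0 0 0 0;0 0 0 0 0 0 0"
}}

```text
time: 8.93
position: [0.5943, 0.0804, 0.1242]
tool_rot: [[-0.269, 0.963, 0.001], [0.963, 0.269, -0.0], [-0.0, 0.001, -1.0]]
ft_force: [-1.7, -1.5, -1.2]
finger_gap: 0.0218
```

{"fn": "servo_tool", "kwargs": {
  "commands": "0 0 0 0 0 0 0;0 0 0 0 0 0 0;0 0 0 0 0 0 0;0 0 0 0 0 0 0"
}}

```text
time: 9.27
position: [0.5943, 0.0805, 0.1239]
tool_rot: [[-0.269, 0.963, 0.001], [0.963, 0.269, -0.0], [-0.0, 0.001, -1.0]]
ft_force: [-0.6, -0.2, 3.6]
finger_gap: 0.0203
```

```bash
python3 - <<'E'
from h import *
s=arm.sense(); im=snap('wrist','w7'); print(s['position'],s['finger_gap'],s['ft_force'],s['joints'].round(2))
print(np.arctan2(s['position'][1]-.052,s['position'][0]-.5468))
E
```

```text
[0.59431559 0.0804784  0.12390604] 0.020346522372405636 [-0.57958211 -0.20644845  3.56844046] [-0.06  0.55  1.38  0.    1.21 -0.33]
0.5399403290304835
```

View pics/w7.png

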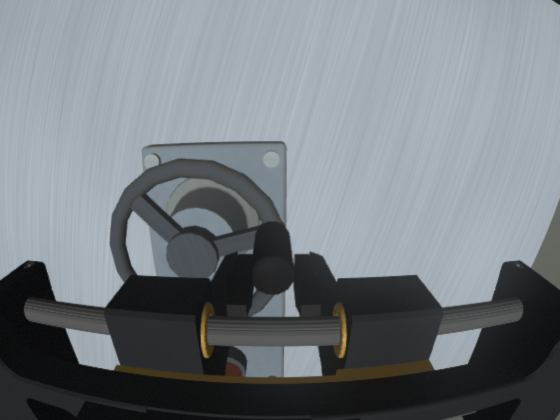

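Gripped, with a gap of 20 mm. Next I'll work out the arc row table.

```bash
cat > tab.py <<'E'
import sys,numpy as np
a0,st,n=map(float,sys.argv[1:4]); n=int(n)
a=a0-st*np.arange(n*5+1); p=np.c_[np.cos(a),np.sin(a)]*.055; r=np.round(p*1e4)/1e4; d=np.diff(r,axis=0)
for i in range(n): print('%.3f>'%a[5*i+5],';'.join('%.4f %.4f 0 0 0 0 0'%tuple(x) for x in d[5*i:5*i+5]))
E
python3 tab.py .535 .05 16
```

```text
0.285> 0.0014 -0.0024 0 0 0 0 0;0.0012 -0.0024 0 0 0 0 0;0.0011 -0.0025 0 0 0 0 0;0.0009 -0.0026 0 0 0 0 0;0.0009 -0.0026 0 0 0 0 0
0.035> 0.0007 -0.0027 0 0 0 0 0;0.0006 -0.0027 0 0 0 0 0;0.0004 -0.0027 0 0 0 0 0;0.0003 -0.0027 0 0 0 0 0;0.0002 -0.0028 0 0 0 0 0
-0.215> 0.0000 -0.0027 0 0 0 0 0;-0.0001 -0.0028 0 0 0 0 0;-0.0003 -0.0027 0 0 0 0 0;-0.0003 -0.0027 0 0 0 0 0;-0.0006 -0.0027 0 0 0 0 0
-0.465> -0.0006 -0.0027 0 0 0 0 0;-0.0008 -0.0026 0 0 0 0 0;-0.0009 -0.0026 0 0 0 0 0;-0.0011 -0.0026 0 0 0 0 0;-0.0011 -0.0025 0 0 0 0 0
-0.715> -0.0013 -0.0024 0 0 0 0 0;-0.0014 -0.0023 0 0 0 0 0;-0.0016 -0.0023 0 0 0 0 0;-0.0016 -0.0022 0 0 0 0 0;-0.0018 -0.0022 0 0 0 0 0
-0.965> -0.0018 -0.0020 0 0 0 0 0;-0.0020 -0.0019 0 0 0 0 0;-0.0020 -0.0019 0 0 0 0 0;-0.0022 -0.0017 0 0 0 0 0;-0.0022 -0.0016 0 0 0 0 0
-1.215> -0.0023 -0.0015 0 0 0 0 0;-0.0024 -0.0014 0 0 0 0 0;-0.0024 -0.0013 0 0 0 0 0;-0.0025 -0.0011 0 0 0 0 0;-0.0025 -0.0011 0 0 0 0 0
-1.465> -0.0026 -0.0008 0 0 0 0 0;-0.0027 -0.0008 0 0 0 0 0;-0.0027 -0.0006 0 0 0 0 0;-0.0027 -0.0005 0 0 0 0 0;-0.0027 -0.0004 0 0 0 0 0
-1.715> -
[... 349 characters left out ...]
 0.0015 0 0 0 0 0;-0.0022 0.0016 0 0 0 0 0
-2.465> -0.0022 0.0017 0 0 0 0 0;-0.0021 0.0018 0 0 0 0 0;-0.0019 0.0020 0 0 0 0 0;-0.0019 0.0020 0 0 0 0 0;-0.0018 0.0021 0 0 0 0 0
-2.715> -0.0017 0.0021 0 0 0 0 0;-0.0015 0.0023 0 0 0 0 0;-0.0014 0.0024 0 0 0 0 0;-0.0014 0.0024 0 0 0 0 0;-0.0012 0.0024 0 0 0 0 0
-2.965> -0.0010 0.0026 0 0 0 0 0;-0.0010 0.0026 0 0 0 0 0;-0.0008 0.0026 0 0 0 0 0;-0.0007 0.0026 0 0 0 0 0;-0.0005 0.0027 0 0 0 0 0
-3.215> -0.0005 0.0028 0 0 0 0 0;-0.0002 0.0027 0 0 0 0 0;-0.0002 0.0027 0 0 0 0 0;0.0000 0.0028 0 0 0 0 0;0.0001 0.0027 0 0 0 0 0
-3.465> 0.0003 0.0028 0 0 0 0 0;0.0004 0.0027 0 0 0 0 0;0.0006 0.0027 0 0 0 0 0;0.0006 0.0027 0 0 0 0 0;0.0009 0.0026 0 0 0 0 0
```

{"fn": "servo_tool", "kwargs": {
  "commands": "0.0014 -0.0024 0 0 0 0 0;0.0012 -0.0024 0 0 0 0 0;0.0011 -0.0025 0 0 0 0 0;0.0009 -0.0026 0 0 0 0 0;0.0009 -0.0026 0 0 0 0 0"
}}

```text
time: 9.73
position: [0.5999, 0.0676, 0.1237]
tool_rot: [[-0.269, 0.963, 0.001], [0.963, 0.269, 0.0], [-0.0, 0.001, -1.0]]
ft_force: [-0.2, 0.3, 5.8]
finger_gap: 0.0203
```

{"fn": "servo_tool", "kwargs": {
  "commands": "0.0007 -0.0027 0 0 0 0 0;0.0006 -0.0027 0 0 0 0 0;0.0004 -0.0027 0 0 0 0 0;0.0003 -0.0027 0 0 0 0 0;0.0002 -0.0028 0 0 0 0 0"
}}

```text
time: 10.15
position: [0.6021, 0.054, 0.1238]
tool_rot: [[-0.269, 0.963, 0.001], [0.963, 0.269, 0.0], [-0.0, 0.001, -1.0]]
ft_force: [0.8, -0.2, 5.4]
finger_gap: 0.0205
```

{"fn": "servo_tool", "kwargs": {
  "commands": "0.0000 -0.0027 0 0 0 0 0;-0.0001 -0.0028 0 0 0 0 0;-0.0003 -0.0027 0 0 0 0 0;-0.0003 -0.0027 0 0 0 0 0;-0.0006 -0.0027 0 0 0 0 0"
}}

```text
time: 10.57
position: [0.6008, 0.0403, 0.1237]
tool_rot: [[-0.269, 0.963, 0.001], [0.963, 0.269, -0.0], [-0.0, 0.001, -1.0]]
ft_force: [0.5, 0.8, 5.6]
finger_gap: 0.0204
```

{"fn": "servo_tool", "kwargs": {
  "commands": "-0.0006 -0.0027 0 0 0 0 0;-0.0008 -0.0026 0 0 0 0 0;-0.0009 -0.0026 0 0 0 0 0;-0.0011 -0.0026 0 0 0 0 0;-0.0011 -0.0025 0 0 0 0 0"
}}

```text
time: 10.98
position: [0.5963, 0.0273, 0.1238]
tool_rot: [[-0.269, 0.963, 0.001], [0.963, 0.269, -0.0], [-0.0, 0.001, -1.0]]
ft_force: [0.8, 0.1, 5.8]
finger_gap: 0.0201
```

{"fn": "servo_tool", "kwargs": {
  "commands": "-0.0013 -0.0024 0 0 0 0 0;-0.0014 -0.0023 0 0 0 0 0;-0.0016 -0.0023 0 0 0 0 0;-0.0016 -0.0022 0 0 0 0 0;-0.0018 -0.0022 0 0 0 0 0"
}}

```text
time: 11.4
position: [0.5887, 0.0158, 0.1238]
tool_rot: [[-0.268, 0.963, 0.001], [0.963, 0.268, -0.0], [-0.001, 0.001, -1.0]]
ft_force: [0.9, -0.7, 6.0]
finger_gap: 0.0208
```

{"fn": "servo_tool", "kwargs": {
  "commands": "-0.0018 -0.0020 0 0 0 0 0;-0.0020 -0.0019 0 0 0 0 0;-0.0020 -0.0019 0 0 0 0 0;-0.0022 -0.0017 0 0 0 0 0;-0.0022 -0.0016 0 0 0 0 0"
}}

```text
time: 11.82
position: [0.5784, 0.0067, 0.1238]
tool_rot: [[-0.268, 0.963, 0.001], [0.963, 0.268, -0.001], [-0.001, 0.001, -1.0]]
ft_force: [1.2, -1.1, 6.5]
finger_gap: 0.0203
```

{"fn": "servo_tool", "kwargs": {
  "commands": "-0.0023 -0.0015 0 0 0 0 0;-0.0024 -0.0014 0 0 0 0 0;-0.0024 -0.0013 0 0 0 0 0;-0.0025 -0.0011 0 0 0 0 0;-0.0025 -0.0011 0 0 0 0 0"
}}

```text
time: 12.23
position: [0.5663, 0.0002, 0.1238]
tool_rot: [[-0.268, 0.963, 0.001], [0.963, 0.268, -0.001], [-0.001, 0.001, -1.0]]
ft_force: [1.4, -1.3, 5.0]
finger_gap: 0.0204
```

{"fn": "servo_tool", "kwargs": {
  "commands": "-0.0026 -0.0008 0 0 0 0 0;-0.0027 -0.0008 0 0 0 0 0;-0.0027 -0.0006 0 0 0 0 0;-0.0027 -0.0005 0 0 0 0 0;-0.0027 -0.0004 0 0 0 0 0"
}}

```text
time: 12.65
position: [0.5529, -0.003, 0.1239]
tool_rot: [[-0.268, 0.963, 0.001], [0.963, 0.268, -0.001], [-0.001, 0.001, -1.0]]
ft_force: [0.1, -1.9, 4.8]
finger_gap: 0.0202
```

{"fn": "servo_tool", "kwargs": {
  "commands": "-0.0027 -0.0002 0 0 0 0 0;-0.0028 -0.0001 0 0 0 0 0;-0.0027 0.0001 0 0 0 0 0;-0.0028 0.0001 0 0 0 0 0;-0.0027 0.0004 0 0 0 0 0"
}}

```text
time: 13.07
position: [0.5392, -0.0027, 0.1239]
tool_rot: [[-0.268, 0.963, 0.001], [0.963, 0.268, -0.001], [-0.001, 0.001, -1.0]]
ft_force: [0.5, -2.1, 6.7]
finger_gap: 0.0201
```

{"fn": "servo_tool", "kwargs": {
  "commands": "-0.0027 0.0004 0 0 0 0 0;-0.0027 0.0006 0 0 0 0 0;-0.0026 0.0008 0 0 0 0 0;-0.0027 0.0008 0 0 0 0 0;-0.0025 0.0010 0 0 0 0 0"
}}

```text
time: 13.48
position: [0.5259, 0.0008, 0.124]
tool_rot: [[-0.268, 0.963, 0.001], [0.963, 0.268, -0.001], [-0.001, 0.001, -1.0]]
ft_force: [-0.4, -3.3, 7.3]
finger_gap: 0.0202
```

{"fn": "servo_tool", "kwargs": {
  "commands": "-0.0025 0.0011 0 0 0 0 0;-0.0025 0.0013 0 0 0 0 0;-0.0024 0.0013 0 0 0 0 0;-0.0023 0.0015 0 0 0 0 0;-0.0022 0.0016 0 0 0 0 0"
}}

```text
time: 13.9
position: [0.5161, 0.0067, 0.1245]
tool_rot: [[-0.268, 0.963, 0.007], [0.963, 0.268, -0.003], [-0.005, 0.006, -1.0]]
ft_force: [8.4, -7.4, 3.5]
finger_gap: 0.0202
```

The handle has bitten: 11 N, lagging by about 2 mm, somewhere between -1.965 and about -2.17 rad. I'll fit the circle from the measured path and tabulate one more turn.

```bash
cat > fit.py <<'E'
import numpy as np
from scipy.optimize import least_squares
P=np.array([[.5943,.0805],[.5999,.0676],[.6021,.054],[.6008,.0403],[.5963,.0273],[.5887,.0158],[.5784,.0067],[.5663,.0002],[.5529,-.003],[.5392,-.0027],[.5259,.0008]])
r=least_squares(lambda c:np.hypot(*(P-c[:2]).T)-c[2],[.547,.052,.055]); C=r.x[:2]
def ang(x,y): return np.arctan2(y-C[1],x-C[0])
E
python3 - <<'E'
from fit import *
print(r.x,(r.fun*1e3).round(2),ang(.5259,.0008),ang(.5161,.0067))
E
python3 tab.py -2.215 .08 15
```

```text
[0.54679544 0.05204943 0.05534062] [ 0.03 -0.01 -0.   -0.07  0.01  0.07 -0.06  0.06  0.05 -0.07  0.  ] -1.9579404154511304 -2.165826031892404
-2.615> -0.0034 0.0028 0 0 0 0 0;-0.0032 0.0030 0 0 0 0 0;-0.0029 0.0033 0 0 0 0 0;-0.0027 0.0035 0 0 0 0 0;-0.0023 0.0038 0 0 0 0 0
-3.015> -0.0021 0.0038 0 0 0 0 0;-0.0017 0.0041 0 0 0 0 0;-0.0015 0.0042 0 0 0 0 0;-0.0010 0.0042 0 0 0 0 0;-0.0008 0.0044 0 0 0 0 0
-3.415> -0.0003 0.0043 0 0 0 0 0;-0.0001 0.0044 0 0 0 0 0;0.0004 0.0044 0 0 0 0 0;0.0006 0.0044 0 0 0 0 0;0.0010 0.0043 0 0 0 0 0
-3.815> 0.0014 0.0041 0 0 0 0 0;0.0017 0.0041 0 0 0 0 0;0.0020 0.0039 0 0 0 0 0;0.0023 0.0038 0 0 0 0 0;0.0026 0.0035 0 0 0 0 0
-4.215> 0.0029 0.0033 0 0 0 0 0;0.0031 0.0031 0 0 0 0 0;0.0034 0.0028 0 0 0 0 0;0.0036 0.0026 0 0 0 0 0;0.0038 0.0022 0 0 0 0 0
-4.615> 0.0039 0.0020 0 0 0 0 0;0.0041 0.0016 0 0 0 0 0;0.0042 0.0013 0 0 0 0 0;0.0043 0.0009 0 0 0 0 0;0.0044 0.0006 0 0 0 0 0
-5.015> 0.0043 0.0003 0 0 0 0 0;0.0044 -0.0001 0 0 0 0 0;0.0044 -0.0005 0 0 0 0 0;0.0043 -0.0008 0 0 0 0 0;0.0043 -0.0011 0 0 0 0 0
-5.415> 0.0041 -0.0015 0 0 0 0 0;0.0040 -0.001
[... 336 characters left out ...]
0.0044 0 0 0 0 0
-6.615> 0.0001 -0.0043 0 0 0 0 0;-0.0002 -0.0044 0 0 0 0 0;-0.0006 -0.0044 0 0 0 0 0;-0.0009 -0.0043 0 0 0 0 0;-0.0013 -0.0042 0 0 0 0 0
-7.015> -0.0016 -0.0041 0 0 0 0 0;-0.0019 -0.0040 0 0 0 0 0;-0.0022 -0.0038 0 0 0 0 0;-0.0026 -0.0036 0 0 0 0 0;-0.0028 -0.0034 0 0 0 0 0
-7.415> -0.0030 -0.0031 0 0 0 0 0;-0.0034 -0.0029 0 0 0 0 0;-0.0035 -0.0026 0 0 0 0 0;-0.0037 -0.0024 0 0 0 0 0;-0.0039 -0.0020 0 0 0 0 0
-7.815> -0.0041 -0.0017 0 0 0 0 0;-0.0042 -0.0014 0 0 0 0 0;-0.0042 -0.0010 0 0 0 0 0;-0.0044 -0.0007 0 0 0 0 0;-0.0044 -0.0004 0 0 0 0 0
-8.215> -0.0044 0.0000 0 0 0 0 0;-0.0043 0.0004 0 0 0 0 0;-0.0044 0.0007 0 0 0 0 0;-0.0043 0.0011 0 0 0 0 0;-0.0041 0.0013 0 0 0 0 0
```

{"fn": "servo_tool", "kwargs": {
  "commands": "-0.0034 0.0028 0 0 0 0 0;-0.0032 0.0030 0 0 0 0 0;-0.0029 0.0033 0 0 0 0 0;-0.0027 0.0035 0 0 0 0 0;-0.0023 0.0038 0 0 0 0 0",
  "squeeze": 35
}}

```text
time: 14.32
position: [0.5007, 0.0225, 0.1244]
tool_rot: [[-0.268, 0.963, 0.004], [0.963, 0.268, -0.004], [-0.005, 0.003, -1.0]]
ft_force: [1.8, -12.6, 5.5]
finger_gap: 0.02
```

```bash
cat > st.py <<'E'
from h import *
from fit import *
s=arm.sense(); p=s['position']; a=ang(p[0],p[1]); F=s['ft_force']
print('ang',a, 'rad',np.hypot(*(p[:2]-C)),'Ft',F[0]*np.sin(a)-F[1]*np.cos(a),'Fr',F[0]*np.cos(a)+F[1]*np.sin(a),F,p,s['joints'].round(2),s['time'])
E
python3 st.py
```

```text
ang -2.571360663148263 rad 0.054740871493807824 Ft -11.557014386966491 Fr 5.25919946553162 [  1.81172577 -12.5674743    5.54747028] [0.5007159  0.02249881 0.12444444] [-0.19  0.35  1.69 -0.    1.1  -0.46] 14.3167
```

{"fn": "servo_tool", "kwargs": {
  "commands": "-0.0021 0.0038 0 0 0 0 0;-0.0017 0.0041 0 0 0 0 0;-0.0015 0.0042 0 0 0 0 0;-0.0010 0.0042 0 0 0 0 0;-0.0008 0.0044 0 0 0 0 0"
}}

```text
time: 14.73
position: [0.4923, 0.0434, 0.1241]
tool_rot: [[-0.269, 0.963, 0.0], [0.963, 0.269, -0.004], [-0.004, -0.001, -1.0]]
ft_force: [-4.2, -12.0, 9.4]
finger_gap: 0.02
```

{"fn": "servo_tool", "kwargs": {
  "commands": "-0.0003 0.0043 0 0 0 0 0;-0.0001 0.0044 0 0 0 0 0;0.0004 0.0044 0 0 0 0 0;0.0006 0.0044 0 0 0 0 0;0.0010 0.0043 0 0 0 0 0"
}}

```text
time: 15.15
position: [0.4928, 0.0657, 0.1238]
tool_rot: [[-0.269, 0.963, -0.003], [0.963, 0.269, -0.003], [-0.002, -0.004, -1.0]]
ft_force: [-8.5, -8.8, 10.4]
finger_gap: 0.0201
```

```bash
python3 st.py
```

```text
ang 2.8932902567799283 rad 0.05568577841607355 Ft -10.61971194763283 Fr 6.095044554115253 [-8.51800315 -8.79610552 10.44231386] [0.49281748 0.0657347  0.12375725] [-0.1   0.34  1.7  -0.    1.1  -0.37] 15.15
```

{"fn": "servo_tool", "kwargs": {
  "commands": "0.0014 0.0041 0.0005 0 0 0 0;0.0017 0.0041 0.0005 0 0 0 0;0.0020 0.0039 0.0005 0 0 0 0;0.0023 0.0038 0 0 0 0 0;0.0026 0.0035 0 0 0 0 0"
}}

```text
time: 15.57
position: [0.5021, 0.0854, 0.1241]
tool_rot: [[-0.269, 0.963, -0.006], [0.963, 0.269, -0.003], [-0.001, -0.006, -1.0]]
ft_force: [-7.3, -9.2, 4.4]
finger_gap: 0.0199
```

{"fn": "servo_tool", "kwargs": {
  "commands": "0.0029 0.0033 0 0 0 0 0;0.0031 0.0031 0 0 0 0 0;0.0034 0.0028 0 0 0 0 0;0.0036 0.0026 0 0 0 0 0;0.0038 0.0022 0 0 0 0 0"
}}

```text
time: 15.98
position: [0.5183, 0.1, 0.124]
tool_rot: [[-0.269, 0.963, -0.007], [0.963, 0.269, -0.002], [0.0, -0.007, -1.0]]
ft_force: [-10.1, -4.3, 5.4]
finger_gap: 0.02
```

```bash
python3 st.py
```

```text
ang 2.1077239715889724 rad 0.05574486306434957 Ft -10.867635737355318 Fr 1.454004354637008 [-10.08210898  -4.30937509   5.36020217] [0.51828203 0.09995011 0.12396746] [-0.03  0.41  1.6  -0.    1.14 -0.3 ] 15.9833
```

{"fn": "servo_tool", "kwargs": {
  "commands": "0.0039 0.0020 0 0 0 0 0;0.0041 0.0016 0 0 0 0 0;0.0042 0.0013 0 0 0 0 0;0.0043 0.0009 0 0 0 0 0;0.0044 0.0006 0 0 0 0 0"
}}

```text
time: 16.4
position: [0.539, 0.107, 0.124]
tool_rot: [[-0.269, 0.963, -0.008], [0.963, 0.269, -0.0], [0.002, -0.008, -1.0]]
ft_force: [-11.7, 0.3, 6.3]
finger_gap: 0.0203
```

{"fn": "servo_tool", "kwargs": {
  "commands": "0.0043 0.0003 0 0 0 0 0;0.0044 -0.0001 0 0 0 0 0;0.0044 -0.0005 0 0 0 0 0;0.0043 -0.0008 0 0 0 0 0;0.0043 -0.0011 0 0 0 0 0"
}}

```text
time: 16.82
position: [0.5608, 0.1055, 0.124]
tool_rot: [[-0.269, 0.963, -0.007], [0.963, 0.269, 0.001], [0.003, -0.007, -1.0]]
ft_force: [-10.9, 3.3, 5.6]
finger_gap: 0.0201
```

```bash
python3 st.py
```

```text
ang 1.3149038649617169 rad 0.055288543267288846 Ft -11.34884408840101 Fr 0.45862489787180793 [-10.86321861   3.31618462   5.62984909] [0.56078946 0.10553766 0.12399981] [-0.02  0.49  1.47  0.    1.19 -0.29] 16.8167
```

{"fn": "servo_tool", "kwargs": {
  "commands": "0.0041 -0.0015 0 0 0 0 0;0.0040 -0.0018 0 0 0 0 0;0.0039 -0.0021 0 0 0 0 0;0.0037 -0.0024 0 0 0 0 0;0.0034 -0.0027 0 0 0 0 0"
}}

```text
time: 17.23
position: [0.5803, 0.0957, 0.1241]
tool_rot: [[-0.269, 0.963, -0.006], [0.963, 0.269, 0.002], [0.004, -0.005, -1.0]]
ft_force: [-7.7, 7.3, 5.0]
finger_gap: 0.0199
```

{"fn": "servo_tool", "kwargs": {
  "commands": "0.0033 -0.0030 0 0 0 0 0;0.0030 -0.0032 0 0 0 0 0;0.0027 -0.0035 0 0 0 0 0;0.0024 -0.0036 0 0 0 0 0;0.0022 -0.0039 0 0 0 0 0"
}}

```text
time: 17.65
position: [0.5945, 0.0791, 0.1242]
tool_rot: [[-0.269, 0.963, -0.004], [0.963, 0.269, 0.004], [0.005, -0.003, -1.0]]
ft_force: [-4.4, 10.3, 3.5]
finger_gap: 0.0197
```

```bash
python3 st.py
```

```text
ang 0.5153079756617426 rad 0.05484706520856 Ft -11.147138453990337 Fr 1.2460575517897676 [-4.4090959  10.31364283  3.48809892] [0.59452012 0.07907822 0.12418115] [-0.06  0.55  1.37  0.    1.22 -0.34] 17.65
```

{"fn": "servo_tool", "kwargs": {
  "commands": "0.0018 -0.0040 0 0 0 0 0;0.0015 -0.0041 0 0 0 0 0;0.0012 -0.0043 0 0 0 0 0;0.0008 -0.0043 0 0 0 0 0;0.0005 -0.0044 0 0 0 0 0"
}}

```text
time: 18.07
position: [0.6013, 0.0582, 0.1243]
tool_rot: [[-0.269, 0.963, -0.001], [0.963, 0.269, 0.004], [0.004, -0.0, -1.0]]
ft_force: [-0.0, 11.3, 1.0]
finger_gap: 0.0204
```

{"fn": "servo_tool", "kwargs": {
  "commands": "0.0001 -0.0043 0 0 0 0 0;-0.0002 -0.0044 0 0 0 0 0;-0.0006 -0.0044 0 0 0 0 0;-0.0009 -0.0043 0 0 0 0 0;-0.0013 -0.0042 0 0 0 0 0"
}}

```text
time: 18.48
position: [0.5992, 0.0363, 0.1245]
tool_rot: [[-0.269, 0.963, 0.001], [0.963, 0.269, 0.004], [0.003, 0.002, -1.0]]
ft_force: [5.8, 11.0, -1.0]
finger_gap: 0.02
```

```bash
python3 st.py
```

```text
ang -0.2920434375803459 rad 0.05474766077908281 Ft -12.17051623052008 Fr 2.4259593672001434 [ 5.82724845 10.95672943 -1.01294675] [0.59922495 0.03628705 0.12448993] [-0.14  0.55  1.38  0.    1.21 -0.41] 18.4833
```

{"fn": "servo_tool", "kwargs": {
  "commands": "-0.0016 -0.0041 0 0 0 0 0;-0.0019 -0.0040 0 0 0 0 0;-0.0022 -0.0038 0 0 0 0 0;-0.0026 -0.0036 0 0 0 0 0;-0.0028 -0.0034 0 0 0 0 0"
}}

```text
time: 18.9
position: [0.5887, 0.0168, 0.1246]
tool_rot: [[-0.269, 0.963, 0.003], [0.963, 0.269, 0.003], [0.002, 0.004, -1.0]]
ft_force: [8.1, 8.7, -1.8]
finger_gap: 0.0201
```

{"fn": "servo_tool", "kwargs": {
  "commands": "-0.0030 -0.0031 0 0 0 0 0;-0.0034 -0.0029 0 0 0 0 0;-0.0035 -0.0026 0 0 0 0 0;-0.0037 -0.0024 0 0 0 0 0;-0.0039 -0.0020 0 0 0 0 0"
}}

```text
time: 19.32
position: [0.5716, 0.0033, 0.1248]
tool_rot: [[-0.268, 0.963, 0.004], [0.963, 0.268, 0.002], [0.001, 0.005, -1.0]]
ft_force: [10.0, 5.2, -2.9]
finger_gap: 0.0198
```

{"fn": "servo_tool", "kwargs": {
  "commands": "-0.0041 -0.0017 0 0 0 0 0;-0.0042 -0.0014 0 0 0 0 0;-0.0042 -0.0010 0 0 0 0 0;-0.0044 -0.0007 0 0 0 0 0;-0.0044 -0.0004 0 0 0 0 0"
}}

```text
time: 19.73
position: [0.5505, -0.0025, 0.1249]
tool_rot: [[-0.268, 0.963, 0.005], [0.963, 0.268, 0.001], [-0.001, 0.005, -1.0]]
ft_force: [11.0, 2.7, -3.3]
finger_gap: 0.0196
```

```bash
python3 st.py
```

```text
ang -1.5022019236017417 rad 0.0546988818604694 Ft -11.115985475535851 Fr -1.9687524575490962 [10.95490478  2.72601918 -3.31989211] [ 0.55054453 -0.00252082  0.12486331] [-0.22  0.45  1.54  0.    1.15 -0.49] 19.7333
```

{"fn": "servo_tool", "kwargs": {
  "commands": "-0.0044 0.0000 0 0 0 0 0;-0.0043 0.0004 0 0 0 0 0;-0.0044 0.0007 0 0 0 0 0;-0.0043 0.0011 0 0 0 0 0;-0.0041 0.0013 0 0 0 0 0"
}}

```text
time: 20.15
position: [0.5292, 0.0003, 0.125]
tool_rot: [[-0.268, 0.963, 0.005], [0.963, 0.268, -0.001], [-0.002, 0.005, -1.0]]
ft_force: [11.5, -1.4, -2.8]
finger_gap: 0.0196
```

```bash
python3 st.py; python3 tab.py -8.215 .055 1
```

```text
ang -1.898062216061921 rad 0.05461746503926691 Ft -11.351610411119553 Fr -2.3993485949434756 [11.52040431 -1.37703197 -2.84347924] [5.29238366e-01 3.30798914e-04 1.25013416e-01] [-0.22  0.4   1.61  0.    1.13 -0.49] 20.15
-8.490> -0.0028 0.0012 0 0 0 0 0;-0.0028 0.0013 0 0 0 0 0;-0.0026 0.0014 0 0 0 0 0;-0.0026 0.0016 0 0 0 0 0;-0.0025 0.0018 0 0 0 0 0
```

{"fn": "servo_tool", "kwargs": {
  "commands": "-0.0028 0.0012 0 0 0 0 0;-0.0028 0.0013 0 0 0 0 0;-0.0026 0.0014 0 0 0 0 0;0 0 0 0 0 0 0"
}}

```text
time: 20.48
position: [0.5207, 0.004, 0.125]
tool_rot: [[-0.268, 0.963, 0.005], [0.963, 0.268, -0.001], [-0.003, 0.004, -1.0]]
ft_force: [10.0, -2.0, -3.7]
finger_gap: 0.02
```

```bash
python3 st.py
```

```text
ang -2.0686160119455335 rad 0.05464451328286448 Ft -9.763720228968308 Fr -3.0237892841629344 [10.02254887 -2.00550455 -3.71824424] [0.52070208 0.00403735 0.12499751] [-0.22  0.38  1.63 -0.    1.12 -0.49] 20.4833
```

It reads -8.352 against a target of -8.345, which is one turn past the bite. I'll relax the push, let go and rise.

{"fn": "servo_tool", "kwargs": {
  "commands": "0.001 -0.0005 0 0 0 0 0;0.001 -0.0005 0 0 0 0 0;0 0 0 0 0 0 0.3;0 0 0 0 0 0 0.5;0 0 0 0 0 0 0.6"
}}

```text
time: 20.9
position: [0.5206, 0.0039, 0.1246]
tool_rot: [[-0.269, 0.963, -0.002], [0.963, 0.269, 0.0], [0.001, -0.001, -1.0]]
ft_force: [0.3, 0.9, -0.3]
finger_gap: 0.0374
```

{"fn": "servo_tool", "kwargs": {
  "commands": "0 0 0 0 0 0 0.6;0 0 0 0 0 0 0.6;0 0 0.02 0 0 0 0.6;0 0 0.03 0 0 0 0.6;0 0 0.03 0 0 0 0.6"
}}

```text
time: 21.32
position: [0.5206, 0.004, 0.2056]
tool_rot: [[-0.269, 0.963, -0.002], [0.963, 0.269, 0.0], [0.001, -0.002, -1.0]]
ft_force: [0.7, 0.2, 0.4]
finger_gap: 0.0529
```

{"fn": "servo_tool", "kwargs": {
  "commands": "0.01 -0.02 0.03 0 0 0 0.6;0.01 -0.02 0 0 0 0 0.6;0.01 -0.01 0 0 0 0 0.6;0 0 0 0 0 0 0.6"
}}

```text
time: 21.65
position: [0.552, -0.0479, 0.2349]
tool_rot: [[-0.267, 0.964, 0.0], [0.964, 0.267, -0.0], [-0.0, 0.0, -1.0]]
ft_force: [0.3, 0.3, -0.3]
finger_gap: 0.053
```

```bash
python3 st.py; python3 - <<'E'
from h import *
s=arm.sense(); snap('wrist','w8'); snap('scene','s8'); snap('top','t8')
np.save('s8.npy',np.c_[s['tool_rot'],s['position']])
a=2*np.pi-8.35
print(wproj([.5468+.055*np.cos(a),.052+.055*np.sin(a),.161],s))
E
```

```text
ang -1.518793509857903 rad 0.10006855472598067 Ft -0.29896106305283376 Fr -0.24257176066863184 [ 0.28594818  0.25778365 -0.26010938] [ 0.55199694 -0.04788385  0.23485353] [-0.3   0.36  1.37 -0.    1.41 -0.57] 21.65
[251.38367914 137.60075137]
```

View pics/w8.png

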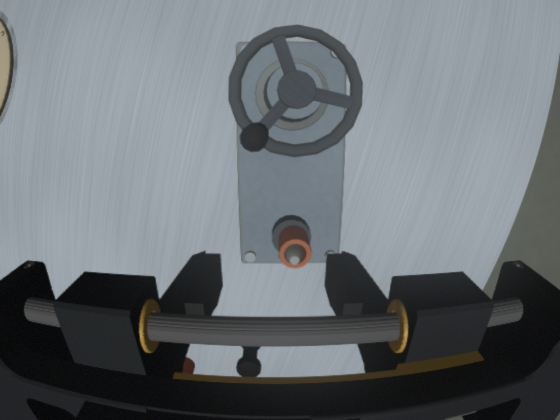

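View pics/s8.png

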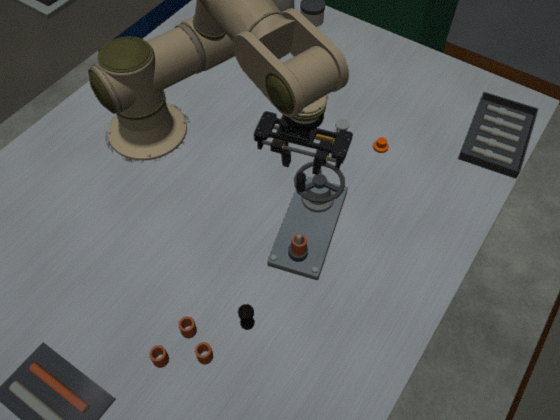

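The knob top is at (255,135) against a prediction of (251,138), so the angle agrees to about 0.05 rad. The lap still stands on the collar at (294,252), nothing is being touched, and the bystanders look unmoved. Handing in.

```bash
python3 - <<'E'
from h import *
M=np.load('s8.npy'); s=dict(tool_rot=M[:,:3],position=M[:,3])
h=watz(296.5,89,.111,s);k=watz(255,135,.161,s);print(h,k,np.arctan2(*(k-h)[[1,0]]), 'lap',watz(294.5,253,.09,s))
print(arm.sign_off())
E
```

```text
[0.5458207  0.05284484 0.111     ] [0.52276545 0.00626045 0.161     ] -2.0303667391836506 lap [ 0.59265633 -0.10925202  0.09      ]
the job is handed in; nothing more can be done
None
```

I set the nearest lap on the stem down to the collar, turned the handwheel one full turn past the bite, let go and handed the job in at about 22 s. The sign-off gave no verdict.

- **Lap:** I felt it touch down at the expected collar height. The last wrist picture puts its centre within about 3 mm of the estimated seat, with the stem through the bore.
- **Handwheel:** The handle was gripped at 25–35 N. It ran loose for about 2.6 rad, then took about 11 N. The bite fell between -1.96 and -2.17 rad of crank angle. I stopped at -8.35 rad measured, one turn from the middle of that range, so the turn is uncertain by about ±6°.
- **Last checks:** The picture after release gave the crank at -2.03 rad, against -2.07 rad from the arm, a 2° disagreement inside the 30° margin. The gripper was clear of everything, wrist force was near zero, and the bystanders looked unmoved by eye. I could not see the stem's drop directly; it is inferred from the turn.

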